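Close the grill drawer past its spring catch

TASK

On the red crate, press the yellow spring plate down with the fingertips and, keeping it held down, push the stainless drawer in past the two catch pins until it is fully home. Then let the plate spring all the way up so its pins lock the drawer shut, and move clear. Leave the tongs, cup, ramekin and the other grill gear where they are.

Things in the scene. Friction and masses are not known exactly. Their poses are not given: they have to be found in the camera images.
- crate: Fixed red milk crate, 330 x 330 x 140 mm high, with a stainless drawer unit. Origin: centre of its underside; z up; the drawer closes along crate +y. In crate coordinates: a steel sleeve covers the +y half (x -135 to 135, y 0 to 156 mm, roof top z 194 mm, mouth at y 0); over the -y half lies the yellow spring plate, beyond which the crate wall stands at y -157 to -165 mm, rim at z 140 mm.
- drawer_front (a point): Centre of the outer (-y) face of the drawer's front panel; moves with the drawer; axes as the crate's. The drawer is a closed flat stainless box; its panel is 212 mm wide (x), 12 mm thick (from this face towards +y), 30 mm high (z 158 to 188 mm). Fully home this face is at crate y = 0. It resists sliding with about 2 N.
- drawer (a joint): How far the drawer stands open, m: 0 fully home (hard stop), 0.115 fully out. With the plate up, the pins block the panel at 0.030. Below 0.006 the panel has passed the pins and they can rise in front of it.
- plate_top (a point): Centre of the top face of the yellow spring plate; moves with it; axes as the crate's. The plate is 110 mm wide (x), 152 mm long (crate y -154 to -2 mm), 6 mm thick; at rest its top is at z 156 mm. Pressed anywhere, it goes evenly straight down. The drawer's front panel passes 2 mm above the resting plate, so an open drawer hides part of it.
- catch (a joint): How far the spring plate with its pins is pressed down, m: 0 fully up, 0.018 hard stop at the bottom. The pins clear the drawer's panel when it is at least 0.008 down; aim for about 0.013. Spring force about 3.5 N at the top, 8 N at 0.013, 10 N at the bottom; it springs up when released.
- tongs: Loose steel tongs with black-coated arms, 240 mm long, 11 mm high, lying crosswise (along the crate's x) on the sleeve's roof. Origin: underside, mid-length; x along the tongs. Leave alone.
- ramekin: Loose white ceramic ramekin, 76 mm across, 45 mm high, on the table to the left. Origin: centre of underside. Leave alone.
- cup: Loose glass measuring cup with a handle, 90 mm across, 100 mm high, on the table to the left. Origin: centre of underside. Leave alone.
- rub: Loose amber spice jar with a black cap, 56 mm across, 100 mm high, on the table to the left. Origin: centre of underside. Leave alone.
- spatula: Loose wooden spatula, 300 mm long, lying on the table to the right; origin on its underside, x along it. Leave alone.
- brush: Loose brush, 220 mm long, lying on the table to the right; origin on its underside, x along it. Leave alone.
- pins (a point): Point midway between the tips of the two catch pins; moves with the plate. The round steel pins, 12 mm across, stand upright on the plate at crate x = -48 and +48 mm, y = -12 mm, 10 mm higher than its top face. The 84 mm between them is free for fingers.

How it is judged:
By the outcome, as a careful person would: the job done as asked, in the order asked, and still so for the second after the job is handed in, with the robot touching nothing.
It also fails if it takes over 38 s, if anything falls off the work surface, if the arm or the gripper's body presses on something with over 40 N, if the wrist force passes 120 N, or if a joint passes its speed limit or range.

ROBOT

A 6-joint arm with a two-finger parallel gripper is mounted at the origin on the work surface. World frame = base frame: x ahead of the robot, y to its left, z up, the work surface at z = 0. Lengths are in mm, angles in rad, forces in N, time in s.
With the tool pointing down it reaches from about 300 to 775 mm from the base axis. Payload 14.6 kg.
Tool frame: the origin (TCP) lies at the very end of the fingers, on their centre line; the grasp point (between the pads) lies 19 mm behind it; z points along the fingers, x is the direction in which the jaws open and shut, and the axes are right-handed (so a half turn about z gives the same grasp; the last joint's range is limited). The gripper opens to 94 mm and grips with 3 to 60 N. Pads are 16 mm wide; open, the fingers measure 119 mm over their backs; the gripper's body (75 mm by 177 mm) begins 78 mm behind the grasp point.
Start: joints at [-1.393, 0.3, 1.521, -0, 1.321, -0.067], TCP at [133.293, -533.594, 205.446] pointing down, gripper open.
Joint ranges: [-3.03, 3.03], [-0.79, 2.21], [0.23, 2.52], [-1.04, 4.18], [0, 3.07], [-2.55, 2.55]. Speed limits (rad/s): [2.22, 2.22, 2.57, 3.14, 3.14, 3.14].

INTERFACE

Orientations are given as a unit quaternion [w, x, y, z].
In Python, from workcell import get_obs, camera, close_job gives the robot as it stands.
- The arm moves only by the shell command python3 -m pendant 'ROWS' [FORCE]. ROWS is JSON, a list of rows, each a list of 7 numbers: the turn, a rotation vector about the tool's x, y, z in rad, then the shift along the tool's x, y, z in cm, then the closure, from 0 (fully open) to 1 (shut). In form: [[wx, wy, wz, dx, dy, dz, fingers], ...]. A call has 1 to 12 rows; each row is the pose to reach, as a shift and turn from the pose commanded when the call began, along the tool's axes at that moment; what a row does not reach only later rows make up. A row lasts 1/8 s, in which the tool goes at most 62.5 mm and 10.7 degrees, less where a joint would pass 70% of its speed; a pose out of reach is approached as far as the arm can. A call with a gripper value outside its range is refused whole. The fingers move at their own pace and stop on an object; FORCE is the grip in N (left out, the last holds). Time passes only in rows, so rows that repeat a pose let the fingers close. It gives the time, the measured TCP pose, the force and the opening at its end, in the units of the state.
- get_obs(): the state, without advancing time (a new reading comes with each control period).
- camera(name): name is "scene" or "top" or "wrist"; returns a dict with "pixels" (420x560x3 uint8, red, green, blue), "vfov" (degrees; the focal length in pixels is half the picture's height over the tangent of half this angle, whatever the lens; pixels are square), "cx", "cy" (the principal point, pixels), "cam_to_world" (4x4, takes a point from camera to world coordinates). Camera axes: x right, y down, z forward; pixel columns grow to the right and rows downward; lengths in mm; the calibration is good to about 2 mm. A picture is of the moment at which its call begins. There is no depth.
- close_job(): hands the job in, once; it reports no verdict.
The state is a dict: "time": time; "q": joint angles; "joint_vel": joint speeds; "tau": joint torques, N m; "eef_pos": TCP position; "tcp_rot": TCP orientation; "wrist_force": force on the tool from outside, world axes, zero at the start; "torque": the same for the moment, N m; "opening": finger opening in mm.
Only numpy, scipy, OpenCV 4.12 (cv2) and the standard library are available. Lean on these libraries where they do the work, as an engineer would, in place of code of your own. Each camera call takes 0.05 s, during which the arm holds its last target.

## Working session

There is one attempt and no reset: what is moved stays moved. The work goes in short steps, Python scripts to look and compute and a shell command to move; the robot and the scene stay as the last step left them, time stands still between calls to the robot, and variables do not carry over. Pictures are saved under pics/ and viewed, and the job is handed in when it is done.

```bash
mkdir -p pics
python3 - <<'E'
from workcell import get_obs,camera
import cv2,numpy as np
for n in ["scene","top","wrist"]:
    c=camera(n); cv2.imwrite(f"pics/{n}0.png",c["pixels"][:,:,::-1])
    print(n,c["vfov"],c["cx"],c["cy"],np.round(c["cam_to_world"],3).tolist())
print(get_obs())
E
```

```text
scene 49.98330425592784 280.0292417780039 207.11477132472103 [[-0.996, -0.083, 0.022, 466.77], [-0.085, 0.937, -0.34, 379.263], [0.007, -0.341, -0.94, 1239.867], [0.0, 0.0, 0.0, 1.0]]
top 47.506739541038286 277.00773910723916 209.91906264664743 [[0.013, -0.985, 0.174, 271.821], [-1.0, -0.012, 0.007, -5.34], [-0.005, -0.174, -0.985, 1570.153], [0.0, 0.0, 0.0, 1.0]]
wrist 64.39049984896668 284.4383179395296 213.15480246087444 [[0.242, -0.938, -0.247, 205.314], [-0.97, -0.234, -0.06, -515.693], [-0.001, 0.254, -0.967, 383.129], [0.0, 0.0, 0.0, 1.0]]
{'time': 0.15, 'q': array([-1.39257756e+00,  3.00351909e-01,  1.52137122e+00,  3.44945607e-05,
        1.32074215e+00, -6.66221921e-02]), 'joint_vel': array([-8.92918567e-05, -1.73265935e-03, -2.38495229e-03, -1.94570810e-03,
       -4.69801763e-04,  9.57897810e-04]), 'tau': array([ 1.27074280e-03, -5.31956649e+01, -3.52817130e+01,  7.08127068e-02,
        2.36391777e-02, -6.72828560e-05]), 'eef_pos': array([ 133.28257245, -533.41694595,  205.04050274]), 'tcp_rot': array([-3.03288942e-04,  7.88160357e-01, -6.15469788e-01, -3.14107460e-04]), 'wrist_force': array([ 0.10972297, -0.0207833 ,  0.00922743]), 'torque': array([-0.0111471 , -0.02827369,  0.03884456]), 'opening': 93.99296118134741}
```

View pics/scene0.png

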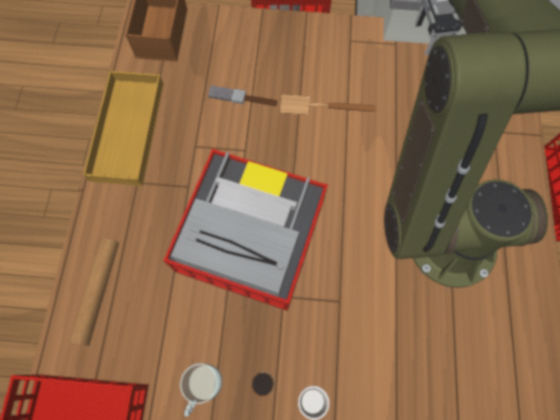

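View pics/top0.png

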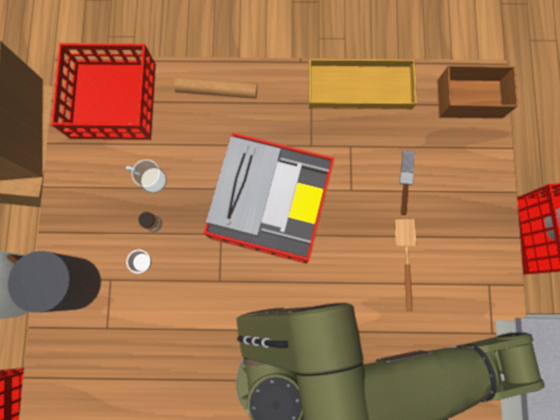

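View pics/wrist0.png

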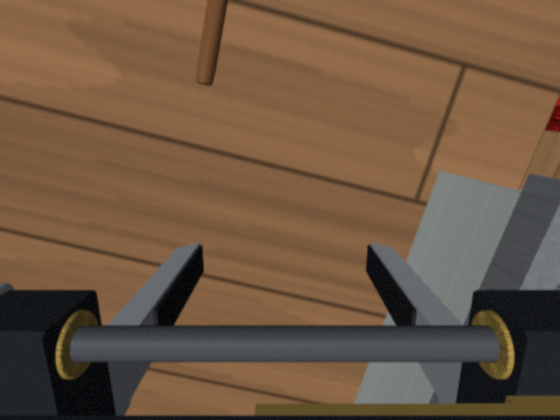

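The crate is at about (270,197) in the top view. Its sleeve is on the left (world +y), and the yellow plate is on the right at (307,203), behind the open drawer. I'll zoom in to get the corners.

Run:
```python
import cv2
a=cv2.imread("pics/top0.png")[125:270,195:345]; cv2.imwrite("pics/top0z.png",cv2.resize(a,None,fx=4,fy=4,interpolation=cv2.INTER_CUBIC))
a=cv2.imread("pics/scene0.png")[145:310,160:335]; cv2.imwrite("pics/scene0z.png",cv2.resize(a,None,fx=3.5,fy=3.5,interpolation=cv2.INTER_CUBIC))
```

```text
(no output)
```

View pics/top0z.png

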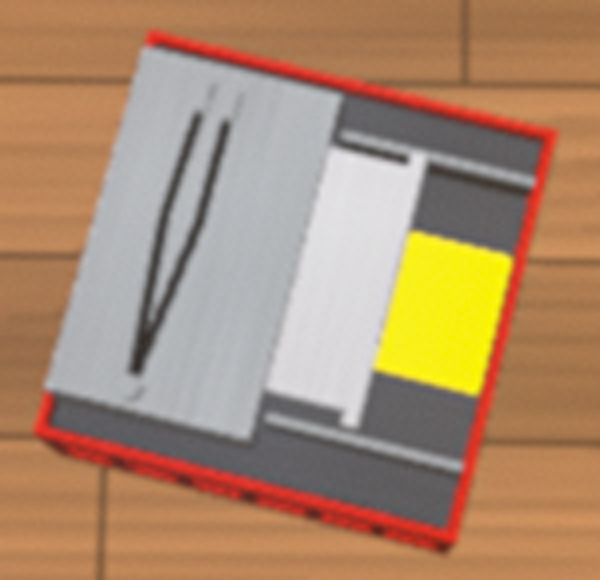

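View pics/scene0z.png

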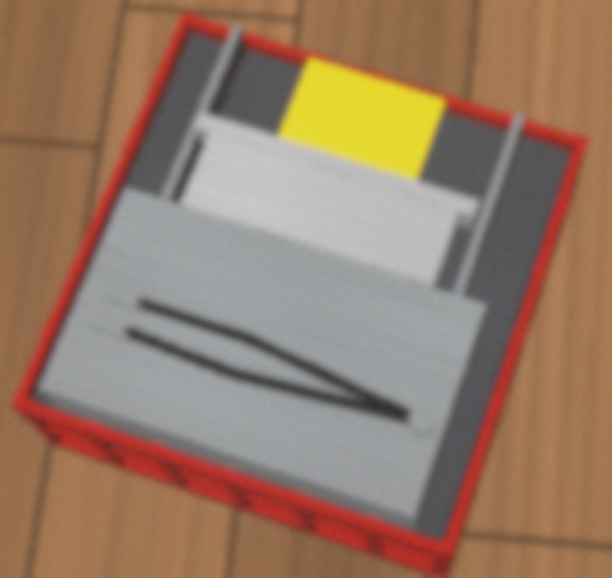

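```bash
cat > h.py <<'E'
import numpy as np,cv2
from scipy.optimize import least_squares
def proj(c,P):
    T=np.linalg.inv(c["cam_to_world"]); p=np.asarray(P)@T[:3,:3].T+T[:3,3]
    f=210/np.tan(np.radians(c["vfov"]/2))
    return np.c_[c["cx"]+f*p[:,0]/p[:,2],c["cy"]+f*p[:,1]/p[:,2]]
def c2w(s,P):
    P=np.asarray(P,float);c,n=np.cos(s[2]),np.sin(s[2])
    return np.c_[s[0]+c*P[:,0]-n*P[:,1],s[1]+n*P[:,0]+c*P[:,1],P[:,2]]
E
python3 - <<'E'
from h import *
from workcell import camera
ct,cs=camera("top"),camera("scene")
m=[(-165,165,140),(165,165,140),(165,-165,140),(-165,-165,140),(135,0,194),(-135,0,194),(135,156,194),(-135,156,194),(55,-154,156),(-55,-154,156),(106,None,188),(-106,None,188)]
t=np.array([(38,430),(150,32),(557,130),(455,540),(343,95),(252,440),(142,47),(47,390),(513,255),(478,396),(426,157),(357,428)])/4+[195,125]
s=np.array([(447,565),(17,402),(183,14),(587,140),(128,188),(487,303),(38,395),(415,525),(308,57),(447,98),(200,113),(478,198)])/3.5+[160,145]
def res(v,cams=3):
    P=[(a,-v[3] if b is None else b,z) for a,b,z in m]; W=c2w(v,P)
    r=[]
    if cams&1:r.append((proj(ct,W)-t))
    if cams&2:r.append((proj(cs,W)-s))
    return np.concatenate(r).ravel()
for k in(1,2,3):
    o=least_squares(res,[500,0,-.2,70],args=(k,),loss="soft_l1"); print(k,o.x.round(3),np.sqrt(np.mean(o.fun**2)))
print(res(o.x).reshape(2,12,2).round(1).tolist())
E
```

```text
1 [ 5.70437e+02  2.76490e+01 -2.37000e-01  7.16570e+01] 0.509780594504683
2 [ 5.70782e+02  2.94580e+01 -2.41000e-01  7.43050e+01] 0.8675036654294056
3 [ 5.70669e+02  2.85450e+01 -2.40000e-01  7.29920e+01] 0.7555056580353703
[[[-1.6, 1.0], [-0.6, -0.8], [0.2, -0.1], [0.3, 0.8], [-0.2, -0.2], [-0.5, 0.2], [-0.1, -0.6], [-1.0, -0.5], [-0.1, 0.3], [0.1, -0.2], [0.3, -0.3], [0.0, 0.1]], [[1.4, -2.1], [-1.9, 1.4], [-0.4, -0.4], [0.4, -0.4], [-0.8, -0.4], [0.1, 0.3], [-0.1, -1.3], [0.1, -1.8], [0.2, -0.0], [-0.2, 0.5], [0.5, -0.1], [0.5, 0.8]]]
```

Both cameras agree: crate at (571, 28.5), yaw −0.240, drawer about 73 mm open. The plan is to close the fingers with the jaw axis along crate x and press the plate at crate y≈−100. I then slide +y between the pins, so the fingers push the panel home. First I move above the plate.

```bash
python3 -m pendant '[[0,0,-0.033,-1.05,-1.54,-1,1],[0,0,-0.109,-3.51,-5.14,-2.5,1],[0,0,-0.206,-6.67,-9.77,-2.5,1],[0,0,-0.315,-10.18,-14.91,-2.5,1],[0,0,-0.424,-13.69,-20.05,-2.5,1],[0,0,-0.532,-17.2,-25.19,-2.5,1],[0,0,-0.641,-20.71,-30.33,-2.5,1],[0,0,-0.749,-24.22,-35.47,-2.5,1],[0,0,-0.858,-27.73,-40.61,-2.5,1],[0,0,-0.967,-31.24,-45.75,-2.5,1],[0,0,-1.043,-33.7,-49.34,-2.5,1],[0,0,-1.086,-35.1,-51.4,-2.5,1]]' 20
python3 -m pendant '[[0,0,0,0,0,0,1],[0,0,0,0,0,0,1]]'
cat > st.py <<'E'
from h import *
from workcell import get_obs,camera
from scipy.spatial.transform import Rotation as R
S=(570.7,28.5,-.24)
o=get_obs(); q=o["tcp_rot"]; M=R.from_quat([q[1],q[2],q[3],q[0]]).as_matrix()
C=R.from_euler('z',S[2]).as_matrix()
print("t",round(o["time"],2),"crate xyz",(C.T@(o["eef_pos"]-[S[0],S[1],0])).round(1),"F crate",(C.T@o["wrist_force"]).round(1),"open",round(o["opening"],1)); print("tool axes in crate (cols)\n",(C.T@M).round(3))
E
python3 - <<'E'
import st,cv2
c=st.camera("wrist"); cv2.imwrite("pics/w1.png",c["pixels"][:,:,::-1])
c=st.camera("scene"); cv2.imwrite("pics/s1.png",c["pixels"][:,:,::-1])
E
```

```text
time: 1.75
eef_pos: [547.6, -65.6, 231.0]
tcp_rot: [-0.0, 0.993, -0.117, 0.0]
wrist_force: [-0.4, -1.2, -0.4]
opening: 0.2
time: 2.0
eef_pos: [546.3, -68.5, 230.9]
tcp_rot: [0.0, 0.993, -0.12, 0.0]
wrist_force: [-0.7, -0.1, 0.7]
opening: 0.2
t 2.0 crate xyz [  -0.6 -100.   230.9] F crate [-0.6 -0.2  0.7] open 0.2
tool axes in crate (cols)
 [[ 1. -0.  0.]
 [-0. -1. -0.]
 [ 0.  0. -1.]]
```

View pics/w1.png

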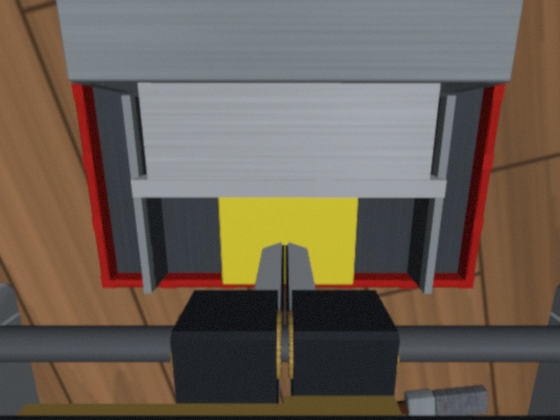

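View pics/s1.png

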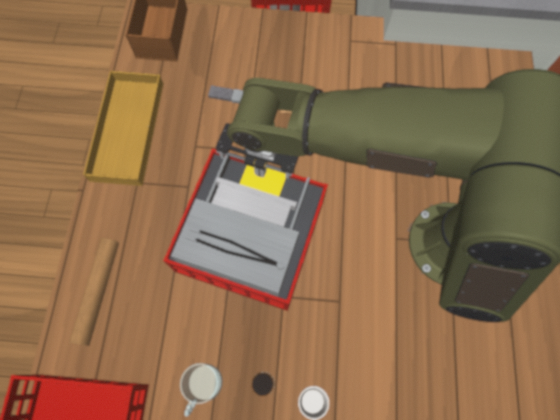

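The wrist view shows the closed fingers (285,260) centred on the plate (288,240), clear of the panel edge at row 187. Now I descend.

```bash
python3 -m pendant '[[0,0,0,0,0,2,1],[0,0,0,0,0,5,1],[0,0,0,0,0,6.8,1],[0,0,0,0,0,7.2,1],[0,0,0,0,0,7.5,1],[0,0,0,0,0,7.8,1],[0,0,0,0,0,7.8,1]]'; python3 st.py|head -1
python3 -m pendant '[[0,0,0,0,0,0.3,1],[0,0,0,0,0,0.6,1],[0,0,0,0,0,0.8,1],[0,0,0,0,0,1.0,1],[0,0,0,0,0,1.0,1]]'; python3 st.py|head -1
```

```text
time: 2.98
eef_pos: [547.1, -68.8, 153.0]
tcp_rot: [0.0, 0.993, -0.12, 0.0]
wrist_force: [-1.2, -2.0, 3.4]
opening: 0.6
t 2.98 crate xyz [   0.2 -100.1  153. ] F crate [-0.7 -2.2  3.4] open 0.6
time: 3.6
eef_pos: [547.2, -68.7, 142.7]
tcp_rot: [0.0, 0.993, -0.12, 0.0]
wrist_force: [-0.7, -3.3, 6.7]
opening: 0.5
t 3.6 crate xyz [   0.3 -100.   142.7] F crate [ 0.1 -3.4  6.7] open 0.5
```

The plate is about 13 mm down at 7 N. Now I slide toward crate +y with it held.

```bash
python3 -m pendant '[[0,0,0,0,-0.3,0,1],[0,0,0,0,-0.8,0,1],[0,0,0,0,-1.3,0,1],[0,0,0,0,-1.8,0,1],[0,0,0,0,-2.3,0,1],[0,0,0,0,-2.8,0,1],[0,0,0,0,-3.3,0,1],[0,0,0,0,-3.8,0,1],[0,0,0,0,-4.2,0,1],[0,0,0,0,-4.5,0,1],[0,0,0,0,-4.5,0,1]]'
python3 - <<'E'
import st,cv2
c=st.camera("wrist"); cv2.imwrite("pics/w2.png",c["pixels"][:,:,::-1])
E
```

```text
time: 4.97
eef_pos: [558.1, -25.1, 142.9]
tcp_rot: [0.0, 0.993, -0.12, 0.001]
wrist_force: [-1.5, -4.4, 7.1]
opening: 0.0
t 4.97 crate xyz [  0.5 -55.1 142.9] F crate [-0.4 -4.6  7.1] open 0.0
tool axes in crate (cols)
 [[ 1.     0.     0.002]
 [ 0.    -1.    -0.   ]
 [ 0.002  0.    -1.   ]]
```

View pics/w2.png

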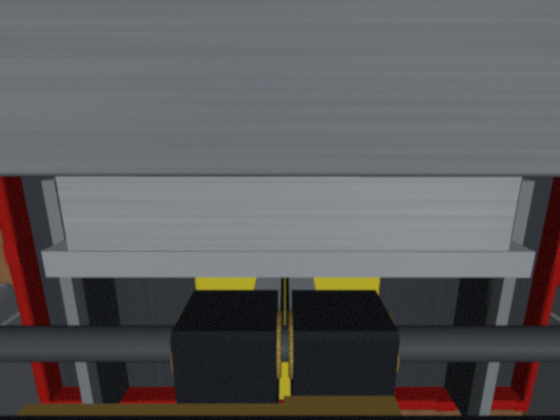

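The wrist camera looks from the +y side, so the panel (rows 250–275) hides the fingertips. I'll measure the panel position from its outer edge at row ~276.

```bash
cat > pe.py <<'E'
import sys
from h import *
from workcell import camera
def edge(c,u,v,z):
    f=210/np.tan(np.radians(c["vfov"]/2)); T=c["cam_to_world"]
    d=T[:3,:3]@[(u-c["cx"])/f,(v-c["cy"])/f,1]; p=T[:3,3]+d*(z-T[2,3])/d[2]
    S=(570.7,28.5,-.24);r=p[:2]-S[:2];a=np.cos(S[2]);b=np.sin(S[2]); return np.round([a*r[0]+b*r[1],-b*r[0]+a*r[1]],1)
E
python3 - <<'E'
from pe import *
c=camera("wrist")
for u,v in((48,276),(525,276),(285,276),(285,250)):print(u,v,edge(c,u,v,188))
E
```

```text
48 276 [-101.6  -44.3]
525 276 [105.4 -44.5]
285 276 [  1.1 -44.4]
285 250 [  1.1 -32.4]
```

The panel face is at y≈−44.4 and the TCP at −55.1, so the finger half-depth is about 10.7 mm. I continue.

```bash
python3 -m pendant '[[0,0,0,0,-0.4,0,1],[0,0,0,0,-0.9,0,1],[0,0,0,0,-1.4,0,1],[0,0,0,0,-1.9,0,1],[0,0,0,0,-2.4,0,1],[0,0,0,0,-2.9,0,1],[0,0,0,0,-3.4,0,1],[0,0,0,0,-3.8,0,1],[0,0,0,0,-4.1,0,1],[0,0,0,0,-4.1,0,1]]'; python3 st.py|head -1;  python3 -m pendant '[[0,0,0,0,-0.1,0,1],[0,0,0,0,-0.2,0,1],[0,0,0,0,-0.2,0,1]]'; python3 st.py|head -1
python3 - <<'E'
from pe import *
c=camera("wrist"); cv2.imwrite("pics/w3.png",c["pixels"][:,:,::-1])
E
```

```text
time: 6.32
eef_pos: [567.8, 14.8, 142.9]
tcp_rot: [0.0, 0.993, -0.12, 0.001]
wrist_force: [0.4, -4.9, 6.9]
opening: 0.6
t 6.33 crate xyz [  0.5 -14.  142.9] F crate [ 1.5 -4.7  6.9] open 0.6
time: 6.7
eef_pos: [568.2, 16.4, 142.9]
tcp_rot: [0.0, 0.993, -0.12, 0.001]
wrist_force: [-0.9, -6.6, 6.8]
opening: 0.4
t 6.7 crate xyz [  0.5 -12.3 142.9] F crate [ 0.7 -6.6  6.8] open 0.4
```

View pics/w3.png

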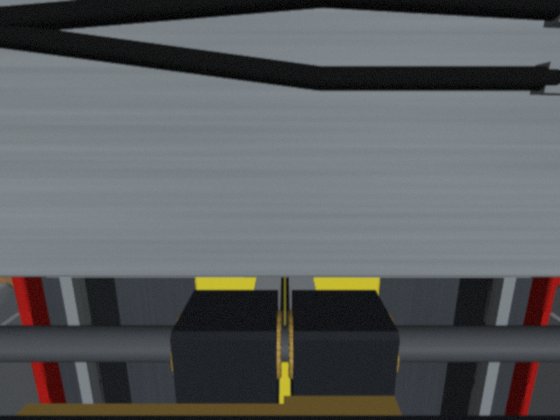

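The panel is now hidden behind the roof edge (row 275), so it is nearly home. I creep forward until the hard stop shows in the force.

```bash
for i in 1; do python3 -m pendant '[[0,0,0,0,-0.1,0,1],[0,0,0,0,-0.1,0,1]]' >/dev/null; python3 st.py|head -1; done; python3 -m pendant '[[0,0,0,0,-0.1,0,1],[0,0,0,0,-0.1,0,1]]'>/dev/null; python3 st.py|head -1
```

```text
t 7.0 crate xyz [  0.5 -11.3 143. ] F crate [ 0.5 -7.   8.3] open 0.4
t 7.25 crate xyz [  0.5 -10.6 142.9] F crate [-0.  -8.3  8. ] open 0.5
```

```bash
python3 -m pendant '[[0,0,0,0,-0.1,0,1],[0,0,0,0,-0.1,0,1]]' >/dev/null; python3 st.py|head -1;python3 -m pendant '[[0,0,0,0,-0.1,0,1],[0,0,0,0,-0.1,0,1]]' >/dev/null; python3 st.py|head -1
```

```text
t 7.5 crate xyz [  0.5 -10.6 142.9] F crate [ -0.7 -15.5   8.3] open 0.6
t 7.75 crate xyz [  0.5 -10.5 142.9] F crate [ -2.6 -22.4  11. ] open 0.5
```

There is a hard stop at y −10.5, where the force climbs with no further motion. I ease off slightly, then lift straight up so the plate rises.

```bash
python3 -m pendant '[[0,0,0,0,0.2,0,1],[0,0,0,0,0.4,0,1],[0,0,0,0,0.4,0,1]]' >/dev/null; python3 st.py|head -1
python3 -m pendant '[[0,0,0,0,0,-0.3,1],[0,0,0,0,0,-0.6,1],[0,0,0,0,0,-0.9,1],[0,0,0,0,0,-1.2,1],[0,0,0,0,0,-1.5,1],[0,0,0,0,0,-1.8,1],[0,0,0,0,0,-2.2,1],[0,0,0,0,0,-3,1],[0,0,0,0,0,-5,1],[0,0,0,0,0,-8,1],[0,0,0,0,0,-10,1],[0,0,0,0,0,-10,1]]'
python3 - <<'E'
import st,cv2
c=st.camera("wrist"); cv2.imwrite("pics/w4.png",c["pixels"][:,:,::-1])
E
```

```text
t 8.12 crate xyz [  0.4 -11.2 143.1] F crate [-0.2  2.3  6.6] open 0.6
time: 9.62
eef_pos: [568.3, 17.0, 244.0]
tcp_rot: [-0.0, 0.993, -0.12, 0.001]
wrist_force: [-0.0, 0.1, -0.5]
opening: 0.3
t 9.62 crate xyz [  0.4 -11.8 244. ] F crate [-0.1  0.1 -0.5] open 0.3
tool axes in crate (cols)
 [[ 1.    -0.     0.003]
 [-0.    -1.     0.001]
 [ 0.003 -0.001 -1.   ]]
```

View pics/w4.png

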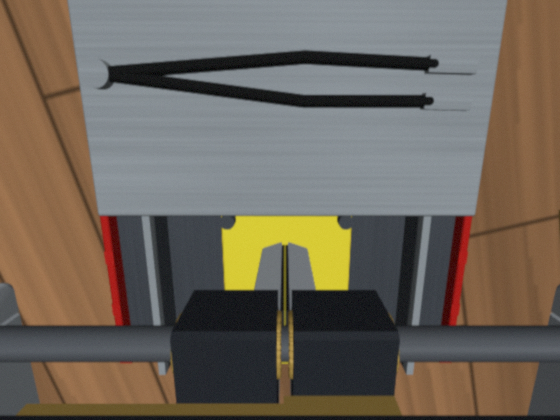

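The wrist view shows the drawer inside under the roof edge (row 215). Pin tips are visible in front at (228,222) and (345,222). I move clear and verify.

```bash
python3 -m pendant '[[0,0,0,0,1,-1,1],[0,0,0,0,4,-3,1],[0,0,0,0,8,-4,1],[0,0,0,0,12,-5,1],[0,0,0,0,16,-5,1],[0,0,0,0,20,-5,1],[0,0,0,0,23,-5,1],[0,0,0,0,24,-5,1],[0,0,0,0,24,-5,1]]'
python3 - <<'E'
import st,cv2
from pe import *
for n in("wrist","top","scene"):
    c=camera(n); a=c["pixels"][:,:,::-1]; cv2.imwrite(f"pics/{n}5.png",a)
    if n=="wrist": continue
    # pin tips projected
    P=c2w(st.S,[(x,-12,z) for x in(-48,48) for z in (166,153)]+[(106,-0,188),(-106,0,188)]); print(n,proj(c,P).round(1).tolist())
    s=a[125:270,195:345] if n=="top" else a[145:310,160:335]
    cv2.imwrite(f"pics/{n}5z.png",cv2.resize(s,None,fx=3.5,fy=3.5,interpolation=cv2.INTER_CUBIC))
c=camera("wrist");P=c2w(st.S,[(x,-12,z) for x in(-48,48) for z in (166,153)]+[(106,-0,188),(-106,0,188),(55,-154,156),(55,-154,143)]); print(proj(c,P).round(1).tolist())
E
```

```text
time: 10.8
eef_pos: [510.6, -216.2, 292.3]
tcp_rot: [-0.0, 0.993, -0.12, -0.0]
wrist_force: [0.2, 0.3, -0.4]
opening: 0.9
t 10.8 crate xyz [-2.000e-01 -2.520e+02  2.923e+02] F crate [ 0.1  0.3 -0.4] open 0.9
tool axes in crate (cols)
 [[ 1.    -0.001 -0.   ]
 [-0.001 -1.     0.   ]
 [-0.    -0.    -1.   ]]
top [[269.2, 209.3], [269.3, 210.1], [277.3, 179.1], [277.3, 180.1], [278.2, 158.1], [260.1, 225.9]]
scene [[267.2, 220.0], [267.3, 221.6], [231.4, 208.4], [231.8, 210.1], [207.0, 202.7], [287.8, 228.9]]
[[220.8, -99.8], [223.8, -89.1], [347.5, -99.7], [344.5, -89.0], [438.9, -141.8], [129.3, -141.9], [345.6, 98.9], [343.1, 100.0]]
```

View pics/wrist5.png

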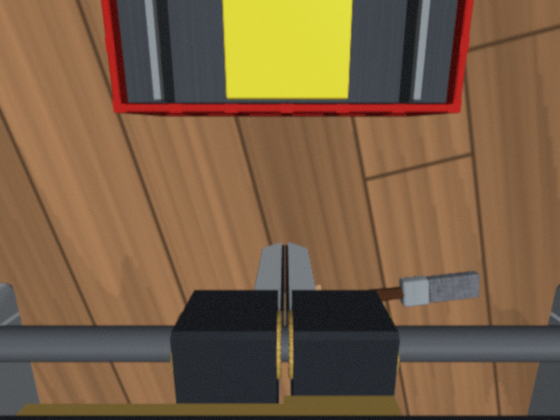

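View pics/top5z.png

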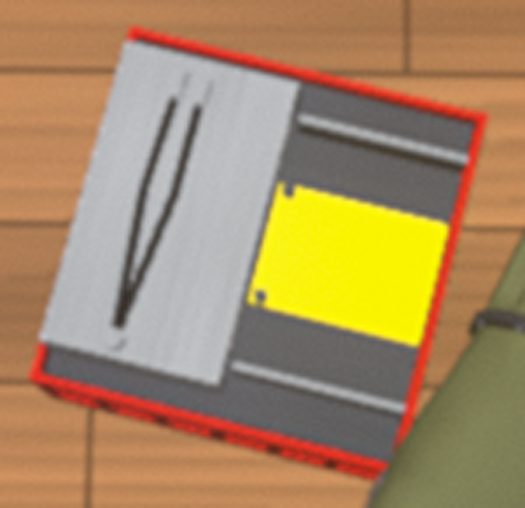

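View pics/scene5z.png

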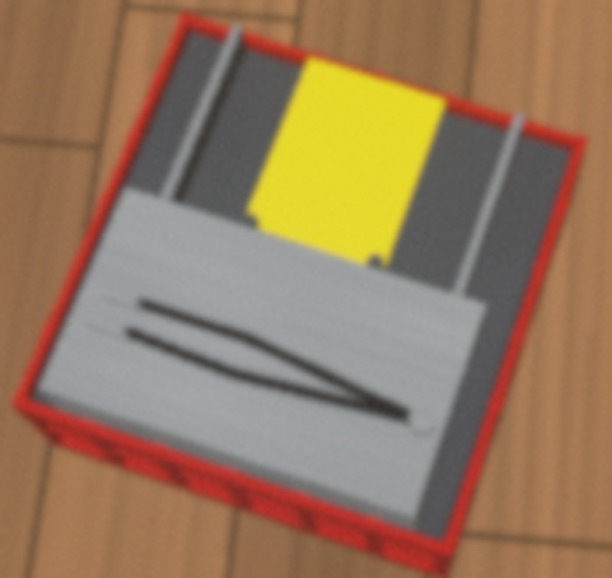

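In all views the drawer front is gone under the roof and both pins stand in front of it. One more check of the plate's height, from its apparent width in the wrist view.

Run:
```python
from h import *
from workcell import camera
S=(570.7,28.5,-.24)
c=camera("wrist")
for z in(156,148,143):
    p=proj(c,c2w(S,[(-55,-154,z),(55,-154,z)]));print(z,p.round(1).tolist(),(p[1,0]-p[0,0]).round(1))
a=c["pixels"].astype(int)
for r in(88,94):
    x=np.where((a[r,:,0]>150)&(a[r,:,1]>150)&(a[r,:,2]<90))[0];print(r,x.min(),x.max())
p=proj(c,c2w(S,[(-165,-165,140),(165,-165,140)]));print(p.round(1).tolist())
```

```text
156 [[222.6, 98.8], [345.5, 98.9]] 122.9
148 [[224.2, 99.5], [344.0, 99.6]] 119.8
143 [[225.1, 99.9], [343.1, 100.0]] 118.0
88 226 347
94 226 347
[[110.4, 112.2], [457.9, 112.5]]
```

```bash
python3 -c "
from workcell import close_job
print(close_job())"
```

```text
the job is handed in; nothing more can be done
None
```

The drawer is closed and locked, and I handed the job in at about 11 s. With the closed fingertips I pressed the yellow plate about 13 mm down and held it there while pushing the drawer from about 73 mm open to its hard stop. At the stop the push force rose to about 22 N with no further motion. I then eased off, lifted straight up so the plate could spring back, and moved clear.

**Final checks:**
- **Drawer:** the pictures show its front fully under the sleeve edge, which I estimate means less than about 3 mm open.
- **Pins and plate:** both pins stand in front of the panel. The plate's apparent width in the wrist picture (about 122 px) best matches fully up (122.9 px expected), against 118 px if it were still pressed. That check is only good to a few millimetres, and the plate's edges sat 2–3 px to the side of prediction.
- **Robot and gear:** the wrist force was about zero after moving clear. The tongs looked unmoved in the pictures. I did not re-measure the gear on the table, but the arm passed well above it.

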